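Isolate the tube carousel and hold its index plunger out

TASK

A colleague wants to turn the tube carousel by hand. First flip the toggle isolator from on (red side) to off (green side), and only then pull the carousel's red index plunger straight up, fully back to its stop, and keep holding it there: finish while still gripping it, with the pin clear of its hole. Leave the bottle, the beaker and the small tube rack where they stand.

Things in the scene. Friction and masses are not known exactly. Their poses are not given: they have to be found in the camera images.
- carousel: fixed tube carousel: white base (216 mm diameter) under a blue disc (204 mm) with five capped tubes, 100 mm high. Origin on the table under the axis of the index plunger; the carousel's centre is 90 mm from there along the body's x axis (horizontal, z is up). The plunger's aluminium bracket (34 mm wide, from 45 mm behind to 13 mm in front of the plunger axis along x) has its top at 92 mm, its 24 mm collar at 96 mm
- plunger_knob (a point): centre of the red upright cylindrical knob of the index plunger: 26 mm diameter, 34 mm high; when seated its underside is 108 mm, this point 125 mm and its top 142 mm above the table. A 10 mm steel pin runs down from it through the bracket into a brass-ringed hole in the rim of the blue disc
- plunger (a joint): travel of the plunger, straight up, in m: 0 seated in its hole (start), 0.020 fully pulled against its stop. A spring pulls it back down with about 4 N when seated, rising to about 11 N at the stop; it snaps back when let go
- isolator_box: fixed grey toggle isolator, box 90 x 70 x 46 mm (x, y, z) with a black top; origin at the centre of its underside on the table, z up. The red patch (on) lies at its -x end, the green patch (off) at its +x end. The toggle's hinge runs along the box's y axis, 50 mm above the table over the origin
- isolator (a joint): angle of the toggle in rad: 0 fully on, leaning 0.6 rad from upright to the box's -x (red) end (start); 1.2 fully off, leaning 0.6 rad to +x (green). An over-centre spring holds it at either end: it takes about 2 N at the tip to move it, and once past upright (0.6) it snaps over by itself
- isolator_tip (a point): centre of the yellow ball (24 mm diameter) at the end of the toggle's 12 mm steel rod, 60 mm from the hinge; 100 mm above the table at either end of its swing, 110 mm when upright
- bottle_mid (a point): bystander: amber bottle with a white cap, 60 mm diameter, 120 mm high, standing; the point is on its axis half-way up
- beaker_mid (a point): bystander: glass beaker, 66 mm diameter at the rim, 85 mm high, standing; the point is on its axis half-way up
- rack_mid (a point): bystander: small blue tube rack with two green-capped tubes, 70 x 60 mm, 74 mm high; the point is at its centre half-way up

How it is judged:
By the outcome, as a careful person would: the job done as asked, in the order asked, and still so for the second after the job is handed in, while the arm keeps its last pose, push and grip.
It also fails if it takes over 43 s, if anything falls off the work surface, if the arm or the gripper's body presses on something with over 40 N, if the wrist force passes 120 N, or if a joint passes its speed limit or range.

ROBOT

A 7-joint arm with a two-finger parallel gripper is mounted at the origin on the work surface. World frame = base frame: x ahead of the robot, y to its left, z up, the work surface at z = 0. Lengths are in m, angles in rad, forces in N, time in s.
With the tool pointing down it reaches from about 0.4 to 0.85 m from the base axis. Payload 10.4 kg.
Tool frame: the origin (TCP) lies on the front face of the gripper's body, between the roots of the fingers; the fingertips stand 70 mm ahead of it and the grasp point (between the pads) lies 51 mm ahead of it (grasp_offset is the distance from the TCP to the grasp point, in m); z points along the fingers, y is the direction in which the jaws open and shut (so a half turn about z gives the same grasp; the last joint's range is limited). The gripper opens to 87 mm and grips with 3 to 60 N. Pads are 19 mm wide; open, the fingers measure 117 mm over their backs; the gripper's body (75 mm by 190 mm) begins 51 mm behind the grasp point.
Start: joints at [-1.204, 0.332, -0.065, 1.46, 0.022, 1.35, -0.088], TCP at [0.237, 0.578, 0.292] pointing down, gripper open.
Joint ranges: [-2.6, 2.6], [-0.5, 2.12], [-1.47, 1.34], [0.16, 2.42], [-1.27, 4.41], [0.06, 2.06], [-2.6, 2.6]. Speed limits (rad/s): [2.22, 2.22, 2.79, 2.79, 3.14, 3.14, 3.14].

INTERFACE

Orientations are given as a unit quaternion [x, y, z, w].
In Python, from bench import * gives the robot as it stands. The module is installed in compiled form; this text tells all that it offers.
- The arm moves only by the tool arm_command, never from a script. Its argument "commands" is a list of rows, each a list of 3 entries, a list of its own where there are three numbers: the opening in per cent of the stroke, from 0 (shut) to 100 (fully open), then the shift along the tool's x, y, z in m, then the turn, a rotation vector about the tool's x, y, z in rad. A call has exactly 10 rows; each row is the pose to reach, as a shift and turn from the pose commanded when the call began, along the tool's axes at that moment; what a row does not reach only later rows make up. A row lasts 1/12 s, in which the tool goes at most 41.7 mm and 7.16 degrees, less where a joint would pass 70% of its speed; a pose out of reach is approached as far as the arm can. A call with a gripper value outside its range is refused whole. The fingers move at their own pace and stop on an object; "squeeze" is the grip in N (left out, the last holds). Time passes only in rows, so rows that repeat a pose let the fingers close, or fill a call up. It gives the time, the measured TCP pose, the force and the opening at its end, in the units of the state.
- read_state(): the state, without advancing time (a new reading comes with each control period).
- camera(name): name is "scene" or "top" or "wrist"; returns a dict with "pixels" (400x640x3 uint8, red, green, blue), "fx", "fy", "cx", "cy" (pixels), "rvec" (rotation vector, rad) and "tvec" (3), from world to camera coordinates, as OpenCV has them; the wrist camera has in their place "mount" (4x4, takes a point from camera to tool coordinates, whose origin is the TCP and whose axes are the flange's). Camera axes: x right, y down, z forward; pixel columns grow to the right and rows downward; lengths in m; the calibration is good to about 2 mm. A picture is of the moment at which its call begins: read the wrist's pose just before it. There is no depth.
- close_job(): hands the job in, once; it reports no verdict.
The state is a dict: "time": time; "joint_positions": joint angles; "joint_vel": joint speeds; "joint_torque": joint torques, N m; "ee_pos": TCP position; "eef_rot": TCP orientation; "ft_force": force on the tool from outside, world axes, zero at the start; "torque": the same for the moment, N m; "width": finger opening in m.
Only numpy, scipy, OpenCV 4.12 (cv2) and the standard library are available. Lean on these libraries where they do the work, as an engineer would, in place of code of your own. Each camera call takes 0.05 s, during which the arm holds its last target.

## Working session

There is one attempt and no reset: what is moved stays moved. The work goes in short steps, Python scripts to look and compute and a tool call to move; the robot and the scene stay as the last step left them, time stands still between calls to the robot, and variables do not carry over. Pictures are saved under pics/ and viewed, and the job is handed in when it is done.

Besides the shell and the picture viewer there is one more tool, called after "Emit:" by a JSON object that holds its "api" and its "payload", one argument or row to a line. arm_command: Moves the arm, as the interface text tells. Its arguments: {"type":"object","properties":{"commands":{"type":"array","items":{"type":"array"}},"squeeze":{"type":"number"}},"required":["commands"]}

```bash
mkdir -p pics; cat > h.py <<'E'
from bench import *
import numpy as np, cv2
def snap(n,f):
    c=camera(n); cv2.imwrite('pics/'+f,cv2.cvtColor(c['pixels'],cv2.COLOR_RGB2BGR)); np.save('pics/'+f+'.npy',c,allow_pickle=True); return c
def load(f): return np.load('pics/'+f+'.npy',allow_pickle=True).item()
def ray(c,u,v):
    R=cv2.Rodrigues(np.array(c['rvec'],float))[0]; t=np.array(c['tvec'],float).ravel()
    d=R.T@np.array([(u-c['cx'])/c['fx'],(v-c['cy'])/c['fy'],1.]); return -R.T@t,d/np.linalg.norm(d)
def onz(c,u,v,z):
    o,d=ray(c,u,v); return o+d*(z-o[2])/d[2]
def tri(rs):
    A=sum(np.eye(3)-np.outer(d,d) for o,d in rs); b=sum((np.eye(3)-np.outer(d,d))@o for o,d in rs); return np.linalg.solve(A,b)
E
python3 - <<'E'
from h import *
for n in('scene','top'):
    c=snap(n,n+'1.png'); print(n,ray(c,320,200))
s=read_state(); print({k:np.round(v,3) for k,v in s.items()})
E
```

```text
scene (array([1.61724339, 0.08847327, 0.88140233]), array([-0.8148842 , -0.0695688 , -0.57543369]))
top (array([0.26282925, 0.01732322, 1.54451972]), array([ 0.15624947, -0.00420415, -0.98770868]))
{'time': np.float64(0.1), 'joint_positions': array([-1.204,  0.333, -0.065,  1.461,  0.022,  1.35 , -0.089]), 'joint_vel': array([ 0.002, -0.001, -0.001, -0.003,  0.001,  0.   ,  0.   ]), 'joint_torque': array([ 2.0000e-03, -6.2454e+01,  2.4000e-02, -3.9072e+01, -6.1000e-02,
        3.6000e-02,  0.0000e+00]), 'ee_pos': array([0.237, 0.578, 0.292]), 'eef_rot': array([ 0.194,  0.981, -0.001, -0.   ]), 'ft_force': array([ 0.431, -0.111,  0.692]), 'torque': array([ 0.006, -0.034, -0.026]), 'width': np.float64(0.087)}
```

View pics/scene1.png

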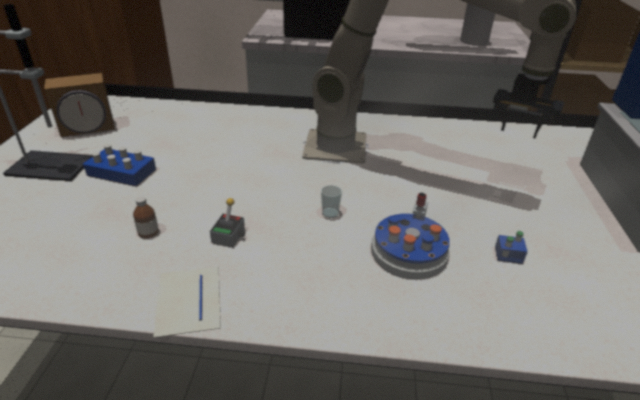

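View pics/top1.png

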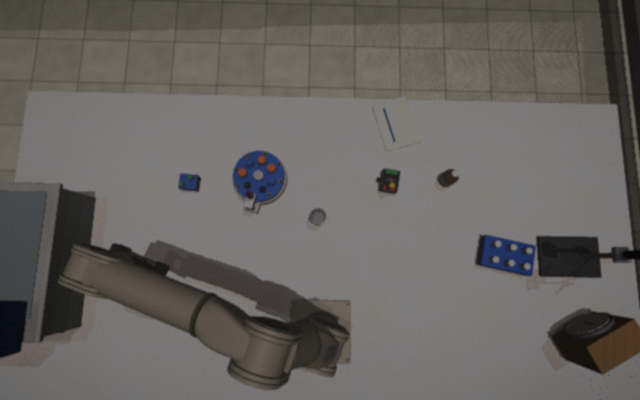

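```bash
python3 - <<'E'
from h import *
def z(f,x0,y0,w,h,k,g):
    i=cv2.imread('pics/'+f)[y0:y0+h,x0:x0+w]; return cv2.resize(i,None,fx=k,fy=k,interpolation=cv2.INTER_CUBIC)
a=z('top1.png',220,140,80,80,5,0);b=z('top1.png',360,140,80,80,5,0)
c=z('scene1.png',370,185,90,90,40/9,0);d=z('scene1.png',190,180,80,80,5,0)
c=cv2.resize(c,(400,300));d=cv2.resize(d[:300],(400,300))
cv2.imwrite('pics/crop1.png',cv2.convertScaleAbs(np.vstack([np.hstack([a,b])[:300],np.hstack([c,d])]),alpha=1.5))
for f in('top1.png','scene1.png'):
    im=cv2.imread('pics/'+f); hs=cv2.cvtColor(im,cv2.COLOR_BGR2HSV)
    for nm,lo,hi in(('blue',(105,150,60),(125,255,255)),('green',(45,120,40),(85,255,255)),('yellow',(15,150,90),(32,255,255)),('red',(170,120,40),(180,255,255)),('red0',(0,150,40),(6,255,255))):
        n,l,s,ce=cv2.connectedComponentsWithStats(cv2.inRange(hs,lo,hi))
        print(f,nm,[(tuple(s[i][:5].tolist()),ce[i].round(1).tolist()) for i in range(1,n) if s[i][4]>5])
E
```

```text
top1.png blue [((234, 152, 50, 49, 969), [259.2, 176.0]), ((181, 175, 16, 14, 113), [188.6, 182.0]), ((481, 236, 54, 39, 969), [506.2, 255.5])]
top1.png green [((387, 171, 10, 3, 12), [391.2, 171.8])]
top1.png yellow [((390, 183, 5, 5, 19), [391.9, 185.2])]
top1.png red []
top1.png red0 []
scene1.png blue [((84, 151, 68, 24, 598), [117.5, 163.8]), ((389, 216, 13, 4, 30), [394.5, 217.6]), ((382, 220, 6, 5, 16), [384.4, 221.9]), ((433, 233, 14, 22, 137), [439.4, 245.2]), ((427, 237, 5, 3, 10), [428.7, 238.1]), ((409, 242, 19, 18, 169), [418.0, 253.8]), ((396, 250, 7, 6, 18), [398.9, 252.9])]
scene1.png green []
scene1.png yellow []
scene1.png red []
scene1.png red0 []
```

View pics/crop1.png

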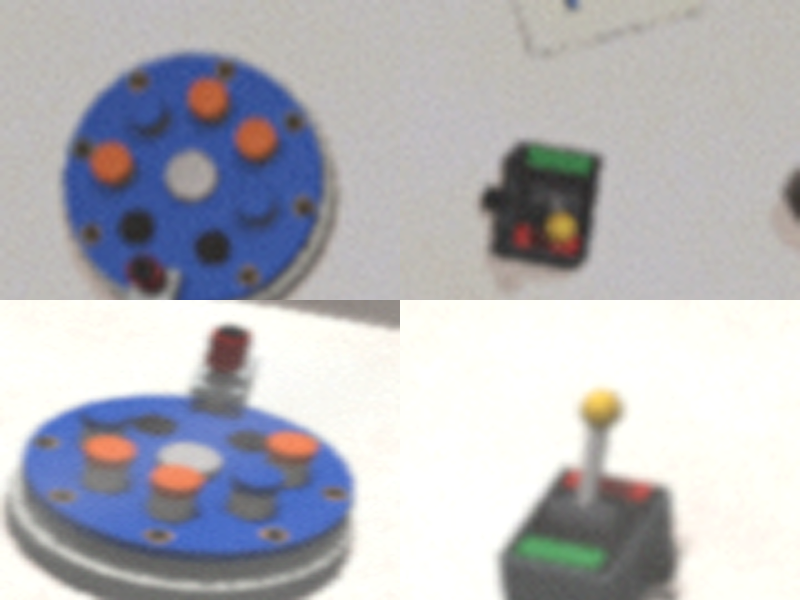

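```bash
python3 - <<'E'
from h import *
t=load('top1.png');s=load('scene1.png')
p=lambda *a:print(*[np.round(x,4) if not isinstance(x,str) else x for x in a])
p('ball',onz(t,391.9,185.2,.1), tri([ray(t,391.9,185.2),ray(s,190+600/5,180+407/5*.8) if 0 else ray(s,230,201.5)]))
# green/red patches at z .046
g=onz(t,360+559/5,140+160/5,.046); r=onz(t,360+545/5,140+238/5,.046); p('green',g,'red',r)
# black top corners
for u,v in((518,143),(601,153),(582,267),(492,255)): p('corner',onz(t,360+u/5,140+v/5,.046))
p('knobtop',onz(t,249.4,195,.142),'mid',onz(t,249.4,195,.125))
p('hub',onz(t,220+190/5,140+175/5,.1))
p('scene knob',tri([ray(t,249.4,195),ray(s,370+229/400*90,185+340-300 if 0 else 185+(332-300)/300*90)]))
p('bottle',onz(t,448,178,.12),'beaker',onz(t,317,216,.04),'rack',onz(t,189,182,.06))
E
```

```text
ball [ 0.5544 -0.2624  0.1   ] [ 0.554  -0.2605  0.1001]
green [ 0.6261 -0.5937  0.046 ] red [ 0.5623 -0.5798  0.046 ]
corner [ 0.6394 -0.5613  0.046 ]
corner [ 0.6326 -0.6278  0.046 ]
corner [ 0.5395 -0.6083  0.046 ]
corner [ 0.5477 -0.5369  0.046 ]
knobtop [0.4978 0.2712 0.142 ] mid [0.5006 0.2743 0.125 ]
hub [0.583  0.2499 0.1   ]
scene knob [0.4987 0.2751 0.1379]
bottle [ 0.5829 -0.4719  0.12  ] beaker [0.4371 0.0214 0.04  ] rack [0.5579 0.5237 0.06  ]
```

```bash
python3 - <<'E'
from h import *
t=load('top1.png')
C=[onz(t,280+u/5,140+v/5,.046) for u,v in((518,143),(601,153),(582,267),(492,255))]
print(np.round(C,4), np.mean(C,0))
ax=(C[0]+C[1]-C[2]-C[3])/2; print(np.arctan2(ax[1],ax[0]),np.linalg.norm(ax))
ay=(C[0]+C[3]-C[2]-C[1])/2; print(np.arctan2(ay[1],ay[0])-np.pi/2,np.linalg.norm(ay))
g=onz(t,280+559/5,140+160/5,.046); r=onz(t,280+545/5,140+238/5,.046);print(g,r,np.arctan2(*(g-r)[1::-1]))
E
```

```text
[[ 0.6322 -0.2403  0.046 ]
 [ 0.6255 -0.3067  0.046 ]
 [ 0.5327 -0.2904  0.046 ]
 [ 0.5408 -0.2191  0.046 ]] [ 0.58277931 -0.26412448  0.046     ]
-0.20101422156743426 0.09394590290025129
-0.10721266272288443 0.0691781499637279
[ 0.61897748 -0.27300828  0.046     ] [ 0.55540039 -0.26125495  0.046     ] -0.18280352000420164
```

```bash
cat >> h.py <<'E'
from scipy.spatial.transform import Rotation as Ro
def plan(pos,yaw):
    s=read_state(); R=Ro.from_quat(s['eef_rot'])
    c,n=np.cos(yaw),np.sin(yaw)
    T=Ro.from_matrix(np.array([[c,n,0],[n,-c,0],[0,0,-1]],float))
    print('t',s['time'],'pos',np.round(s['ee_pos'],4),'F',np.round(s['ft_force'],2),'w',s['width'])
    print('shift',np.round(R.inv().apply(np.array(pos)-s['ee_pos']),4),'turn',np.round((R.inv()*T).as_rotvec(),4))
E
python3 -c "
from h import *
plan([.46,.25,.27],np.pi-.17)
plan([.508,-.253,.27],np.pi-.17)"
```

```text
t 0.1 pos [0.2374 0.5779 0.2916] F [ 0.43 -0.11  0.69] w 0.08714951955294555
shift [-0.3305 -0.2187  0.0218] turn [-1.200e-03 -1.000e-04 -2.198e-01]
t 0.1 pos [0.2374 0.5779 0.2916] F [ 0.43 -0.11  0.69] w 0.08714951955294555
shift [-0.566  -0.6657  0.0224] turn [-1.200e-03 -1.000e-04 -2.198e-01]
```

Emit:
{"api": "arm_command", "payload": {
  "commands": [
    [100,[-0.03,-0.02,0.002],[0,0,-0.02]],
    [100,[-0.065,-0.043,0.005],[0,0,-0.045]],
    [100,[-0.1,-0.066,0.007],[0,0,-0.065]],
    [100,[-0.135,-0.089,0.009],[0,0,-0.09]],
    [100,[-0.17,-0.112,0.011],[0,0,-0.11]],
    [100,[-0.205,-0.135,0.013],[0,0,-0.135]],
    [100,[-0.24,-0.158,0.015],[0,0,-0.16]],
    [100,[-0.27,-0.18,0.018],[0,0,-0.18]],
    [100,[-0.3,-0.2,0.02],[0,0,-0.2]],
    [100,[-0.33,-0.219,0.022],[0,0,-0.22]]
  ]
}}

```text
time: 0.93
ee_pos: [0.4601, 0.248, 0.27]
eef_rot: [0.085, 0.996, -0.0, -0.0]
ft_force: [1.4, 0.7, 0.2]
width: 0.087
```

```bash
python3 -c "
from h import *
plan([.508,-.253,.27],np.pi-.17)
c=snap('wrist','w1.png'); print(c['mount'],c['fx'],c['cx'],c['cy'])"
```

```text
t 0.9333 pos [0.4601 0.248  0.27  ] F [1.44 0.74 0.23] w 0.08703447110393545
shift [-0.1316 -0.4858  0.    ] turn [-0.0001 -0.0002  0.0006]
[[ 4.53287772e-04 -9.69506766e-01 -2.45064126e-01  6.76417151e-02]
 [ 9.99999871e-01  3.83783571e-04  3.31370185e-04  8.40432007e-04]
 [-2.27214051e-04 -2.45064245e-01  9.69506815e-01 -9.30327436e-02]
 [ 0.00000000e+00  0.00000000e+00  0.00000000e+00  1.00000000e+00]] 341.021377390206 321.2115796478123 199.34236247784787
```

View pics/w1.png

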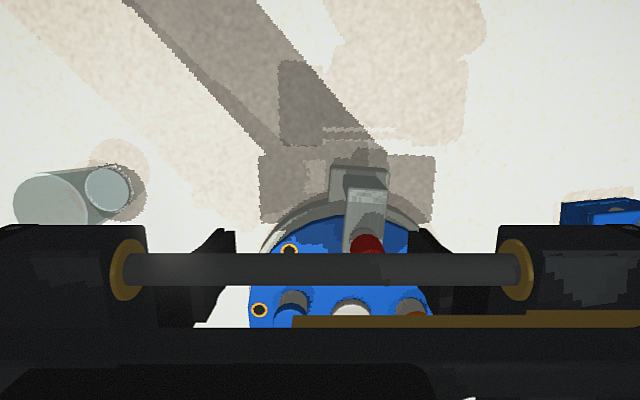

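Emit:
{"api": "arm_command", "payload": {
  "commands": [
    [0,[-0.008,-0.03,0],[0,0,0]],
    [0,[-0.018,-0.068,0],[0,0,0]],
    [0,[-0.028,-0.106,0],[0,0,0]],
    [0,[-0.039,-0.144,0],[0,0,0]],
    [0,[-0.049,-0.182,0],[0,0,0]],
    [0,[-0.06,-0.22,0],[0,0,0]],
    [0,[-0.07,-0.258,0],[0,0,0]],
    [0,[-0.08,-0.296,0],[0,0,0]],
    [0,[-0.09,-0.334,0],[0,0,0]],
    [0,[-0.1,-0.37,0],[0,0,0]]
  ],
  "squeeze": 10
}}

```text
time: 1.82
ee_pos: [0.4951, -0.1334, 0.2703]
eef_rot: [0.085, 0.996, 0.0, 0.0]
ft_force: [0.3, -0.2, 0.3]
width: 0.0279
```

Emit:
{"api": "arm_command", "payload": {
  "commands": [
    [0,[-0.008,-0.03,0],[0,0,0]],
    [0,[-0.016,-0.06,0],[0,0,0]],
    [0,[-0.024,-0.09,0],[0,0,0]],
    [0,[-0.032,-0.116,0],[0,0,0]],
    [0,[-0.032,-0.116,0],[0,0,0]],
    [0,[-0.032,-0.116,0],[0,0,0]],
    [0,[-0.032,-0.116,0],[0,0,0]],
    [0,[-0.032,-0.116,0],[0,0,0]],
    [0,[-0.032,-0.116,0],[0,0,0]],
    [0,[-0.032,-0.116,0],[0,0,0]]
  ]
}}

```text
time: 2.65
ee_pos: [0.5078, -0.2501, 0.2703]
eef_rot: [0.084, 0.996, 0.0, 0.0]
ft_force: [0.3, 0.9, -0.5]
width: 0.0006
```

```bash
python3 -c "
from h import *
plan([.508,-.253,.155],np.pi-.17)
c=snap('wrist','w2.png');c=snap('top','top2.png');c=snap('scene','scene2.png')"
```

```text
t 2.65 pos [ 0.5078 -0.2501  0.2703] F [ 0.27  0.86 -0.47] w 0.0006129525107030969
shift [-0.0007 -0.0029  0.1153] turn [0.0006 0.0002 0.0018]
```

View pics/w2.png

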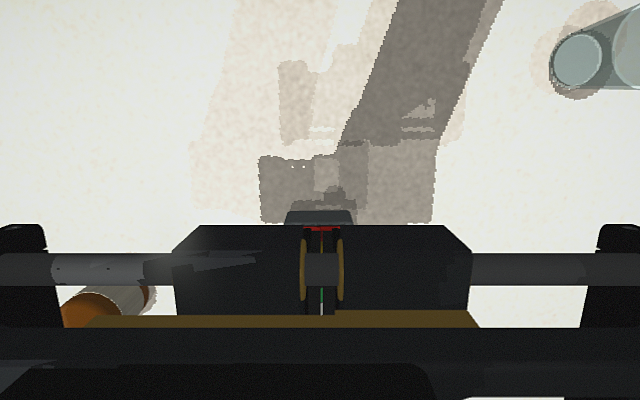

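View pics/scene2.png

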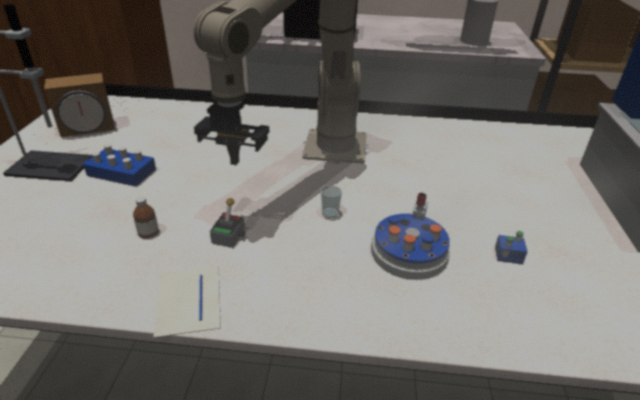

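Emit:
{"api": "arm_command", "payload": {
  "commands": [
    [0,[0,-0.003,0.02],[0,0,0]],
    [0,[0,-0.003,0.04],[0,0,0]],
    [0,[0,-0.003,0.06],[0,0,0]],
    [0,[0,-0.003,0.08],[0,0,0]],
    [0,[0,-0.003,0.1],[0,0,0]],
    [0,[0,-0.003,0.113],[0,0,0]],
    [0,[0,-0.003,0.115],[0,0,0]],
    [0,[0,-0.003,0.115],[0,0,0]],
    [0,[0,-0.003,0.115],[0,0,0]],
    [0,[0,-0.003,0.115],[0,0,0]]
  ]
}}

```text
time: 3.63
ee_pos: [0.5076, -0.2544, 0.1565]
eef_rot: [0.085, 0.996, -0.0, 0.001]
ft_force: [-0.0, -0.5, -0.8]
width: 0.0003
```

```bash
python3 -c "
from h import *
plan([.58,-.265,.155],np.pi-.17)
c=snap('wrist','w3.png');c=snap('scene','scene3.png')
i=cv2.imread('pics/scene3.png')[120:260,170:290];cv2.imwrite('pics/s3c.png',cv2.resize(i,None,fx=4,fy=4))"
```

```text
t 3.6333 pos [ 0.5076 -0.2544  0.1565] F [-0.04 -0.46 -0.81] w 0.0002980564476536676
shift [-0.0731  0.0018  0.0016] turn [-0.0001  0.0019  0.0001]
```

View pics/s3c.png

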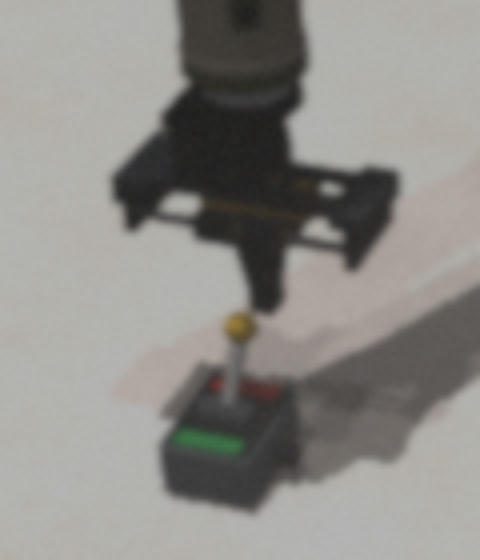

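Emit:
{"api": "arm_command", "payload": {
  "commands": [
    [0,[-0.01,0.0,0.0],[0,0,0]],
    [0,[-0.02,0.0,0.0],[0,0,0]],
    [0,[-0.028,0.0,0],[0,0,0]],
    [0,[-0.036,0.001,0],[0,0,0]],
    [0,[-0.044,0.001,0],[0,0,0]],
    [0,[-0.052,0.001,0],[0,0,0]],
    [0,[-0.06,0.001,0],[0,0,0]],
    [0,[-0.068,0.001,0],[0,0,0]],
    [0,[-0.074,0.001,0],[0,0,0]],
    [0,[-0.074,0.001,0],[0,0,0]]
  ]
}}

```text
time: 4.57
ee_pos: [0.5814, -0.2656, 0.1551]
eef_rot: [0.084, 0.996, -0.0, 0.0]
ft_force: [-0.1, 0.1, 0.1]
width: 0.0004
```

```bash
python3 -c "
from h import *
plan([.508,-.253,.155],np.pi-.17)
c=snap('scene','scene4.png')
i=cv2.imread('pics/scene4.png')[120:260,170:290];cv2.imwrite('pics/s4c.png',cv2.resize(i,None,fx=4,fy=4))"
```

```text
t 4.5667 pos [ 0.5814 -0.2656  0.1551] F [-0.07  0.11  0.06] w 0.0003606084387938835
shift [0.0745 0.     0.    ] turn [-0.0002  0.0006  0.0009]
```

View pics/s4c.png

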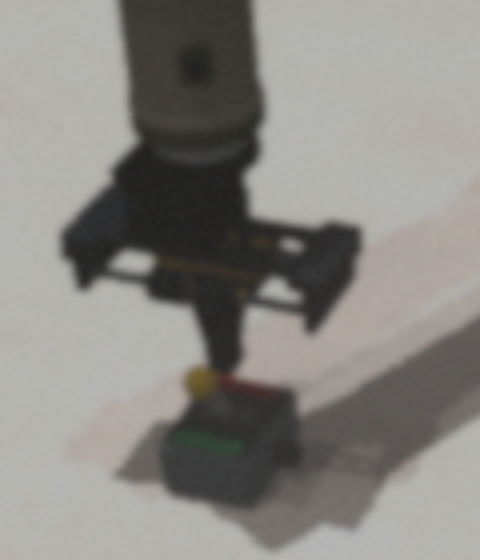

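Emit:
{"api": "arm_command", "payload": {
  "commands": [
    [0,[0.012,0,0],[0,0,0]],
    [0,[0.02,0,-0.015],[0,0,0]],
    [0,[0.02,0,-0.045],[0,0,0]],
    [0,[0.02,0.0,-0.08],[0,0,0]],
    [0,[0.02,0,-0.11],[0,0,0]],
    [0,[0.023,0.02,-0.13],[0,0,0]],
    [0,[0.03,0.055,-0.14],[0,0,0]],
    [0,[0.04,0.09,-0.14],[0,0,0]],
    [0,[0.05,0.125,-0.14],[0,0,0]],
    [0,[0.06,0.16,-0.14],[0,0,0]]
  ]
}}

```text
time: 5.45
ee_pos: [0.5473, -0.0965, 0.2955]
eef_rot: [0.085, 0.996, 0.0, 0.0]
ft_force: [1.3, 0.5, -1.0]
width: 0.0004
```

```bash
python3 -c "
from h import *
plan([.54,.255,.295],np.pi-.24)"
```

```text
t 5.45 pos [ 0.5473 -0.0965  0.2955] F [ 1.33  0.48 -1.  ] w 0.0004217164392238847
shift [0.0668 0.3452 0.0006] turn [0.0004 0.0006 0.0696]
```

Emit:
{"api": "arm_command", "payload": {
  "commands": [
    [60,[0.007,0.036,0],[0,0,0.01]],
    [60,[0.014,0.073,0],[0,0,0.02]],
    [60,[0.021,0.11,0],[0,0,0.03]],
    [60,[0.028,0.147,0],[0,0,0.04]],
    [60,[0.035,0.184,0],[0,0,0.05]],
    [60,[0.043,0.221,0],[0,0,0.06]],
    [60,[0.05,0.258,0],[0,0,0.07]],
    [60,[0.057,0.295,0],[0,0,0.07]],
    [60,[0.063,0.325,0],[0,0,0.07]],
    [60,[0.067,0.345,0],[0,0,0.07]]
  ]
}}

```text
time: 6.28
ee_pos: [0.5391, 0.2572, 0.295]
eef_rot: [0.118, 0.993, 0.0, -0.0]
ft_force: [0.6, 0.7, 0.5]
width: 0.0507
```

Emit:
{"api": "arm_command", "payload": {
  "commands": [
    [60,[0,0,0],[0,0,0]],
    [60,[0,0,0],[0,0,0]],
    [60,[0,0,0],[0,0,0]],
    [60,[0,0,0],[0,0,0]],
    [60,[0,0,0],[0,0,0]],
    [60,[0,0,0],[0,0,0]],
    [60,[0,0,0],[0,0,0]],
    [60,[0,0,0],[0,0,0]],
    [60,[0,0,0],[0,0,0]],
    [60,[0,0,0],[0,0,0]]
  ]
}}

```text
time: 7.12
ee_pos: [0.5402, 0.2535, 0.2952]
eef_rot: [0.12, 0.993, 0.0, -0.0]
ft_force: [0.5, 0.4, 0.0]
width: 0.0523
```

```bash
python3 -c "
from h import *
plan([.4978,.273,.25],np.pi-.24)
c=snap('wrist','w5.png');snap('scene','scene5.png')
i=cv2.imread('pics/scene5.png')[160:260,190:450];cv2.imwrite('pics/s5c.png',cv2.resize(i,None,fx=3,fy=3))"
```

```text
t 7.1167 pos [0.5402 0.2535 0.2952] F [0.49 0.43 0.05] w 0.05232988634465783
shift [0.0459 0.0088 0.0452] turn [ 0.     -0.      0.0001]
```

View pics/w5.png

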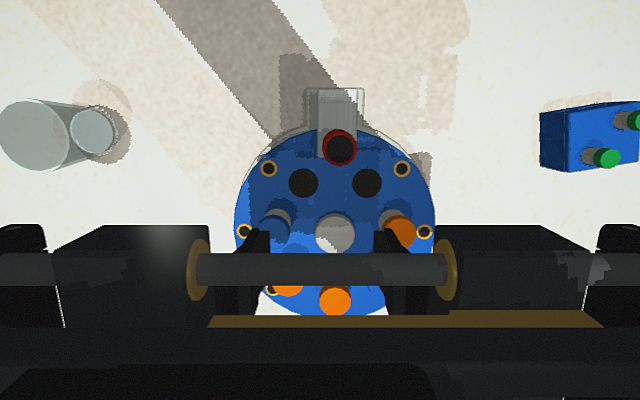

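View pics/s5c.png

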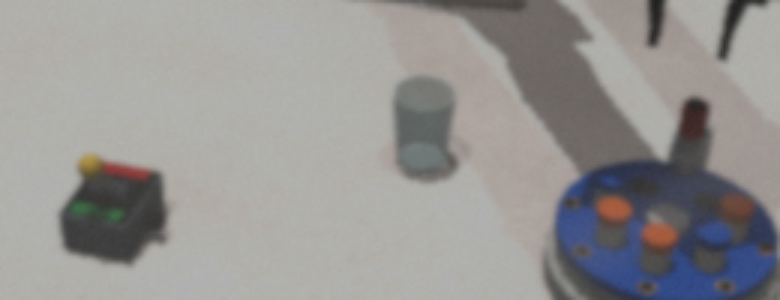

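```bash
python3 - <<'E'
from h import *
c=load('w5.png'); s=read_state(); R=Ro.from_quat(s['eef_rot']).as_matrix(); M=np.array(c['mount'])
def wz(u,v,z):
    d=R@M[:3,:3]@np.array([(u-c['cx'])/c['fx'],(v-c['cy'])/c['fy'],1]); o=R@M[:3,3]+s['ee_pos']; return o+d*(z-o[2])/d[2]
print(wz(340,149,.142),wz(334,232,.1))
p=wz(340,149,.142)
h=cv2.cvtColor(c['pixels'],cv2.COLOR_RGB2HSV)[110:180,300:380]
m=(cv2.inRange(h,(0,120,40),(8,255,255))|cv2.inRange(h,(172,120,40),(180,255,255)))
cnt=max(cv2.findContours(m,cv2.RETR_EXTERNAL,cv2.CHAIN_APPROX_NONE)[0],key=cv2.contourArea);print(cv2.boundingRect(cnt),cv2.minEnclosingCircle(cnt))
plan([p[0],p[1],.25],np.pi-.24)
plan([p[0],p[1],.178],np.pi-.24)
E
```

```text
[0.50211994 0.27767814 0.142     ] [0.57741452 0.2571926  0.1       ]
(22, 19, 35, 37) ((38.625, 36.875), 18.280040740966797)
t 7.2167 pos [0.5402 0.2536 0.2953] F [ 0.9  -0.14 -0.  ] w 0.052130541353464094
shift [0.0427 0.0143 0.0453] turn [ 0.0001 -0.      0.0002]
t 7.2167 pos [0.5402 0.2536 0.2953] F [ 0.9  -0.14 -0.  ] w 0.052130541353464094
shift [0.0427 0.0143 0.1173] turn [ 0.0001 -0.      0.0002]
```

Emit:
{"api": "arm_command", "payload": {
  "commands": [
    [60,[0.015,0.004,0.01],[0,0,0]],
    [60,[0.035,0.01,0.03],[0,0,0]],
    [60,[0.044,0.012,0.05],[0,0,0]],
    [60,[0.044,0.012,0.06],[0,0,0]],
    [60,[0.044,0.012,0.06],[0,0,0]],
    [60,[0.044,0.012,0.06],[0,0,0]],
    [60,[0.044,0.012,0.06],[0,0,0]],
    [60,[0.044,0.012,0.06],[0,0,0]],
    [60,[0.044,0.012,0.06],[0,0,0]],
    [60,[0.044,0.012,0.06],[0,0,0]]
  ]
}}

```text
time: 8.05
ee_pos: [0.5008, 0.2755, 0.2359]
eef_rot: [0.12, 0.993, 0.0, 0.0]
ft_force: [-0.8, -0.4, 0.1]
width: 0.0522
```

```bash
python3 -c "
from h import *
plan([.500,.275,.179],np.pi-.24)
c=snap('wrist','w6.png');snap('scene','scene6.png');snap('top','top6.png')
i=cv2.imread('pics/scene6.png')[140:270,370:470];cv2.imwrite('pics/s6c.png',cv2.resize(i,None,fx=4,fy=4))"
```

```text
t 8.05 pos [0.5008 0.2755 0.2359] F [-0.82 -0.43  0.09] w 0.05218174450413089
shift [ 0.0007 -0.0008  0.0569] turn [ 0.0008  0.0007 -0.0003]
```

View pics/w6.png

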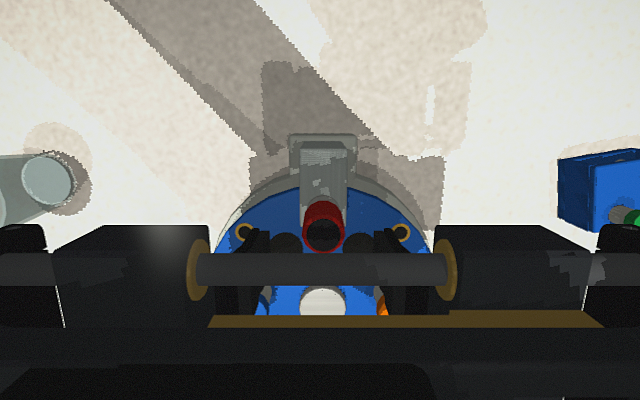

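View pics/s6c.png

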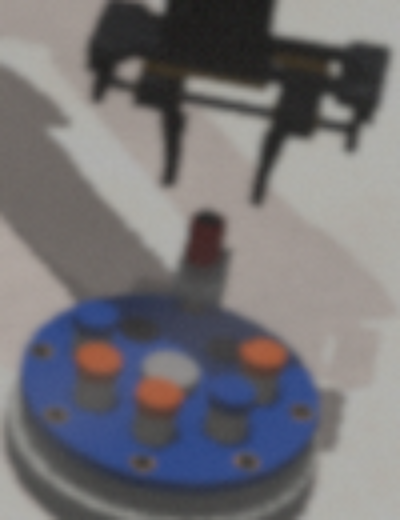

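Emit:
{"api": "arm_command", "payload": {
  "commands": [
    [60,[0,0.001,0.01],[0,0,0]],
    [60,[0,0.001,0.02],[0,0,0]],
    [60,[0,0.001,0.03],[0,0,0]],
    [60,[0,0.001,0.04],[0,0,0]],
    [60,[0,0.001,0.048],[0,0,0]],
    [60,[0,0.001,0.054],[0,0,0]],
    [60,[0,0.001,0.057],[0,0,0]],
    [60,[0,0.001,0.057],[0,0,0]],
    [60,[0,0.001,0.057],[0,0,0]],
    [60,[0,0.001,0.057],[0,0,0]]
  ]
}}

```text
time: 9.03
ee_pos: [0.5009, 0.2768, 0.1788]
eef_rot: [0.12, 0.993, 0.0, 0.0]
ft_force: [0.6, -0.5, 0.1]
width: 0.0522
```

Emit:
{"api": "arm_command", "payload": {
  "commands": [
    [40,[0,0,0],[0,0,0]],
    [35,[0,0,0],[0,0,0]],
    [30,[0,0,0],[0,0,0]],
    [25,[0,0,0],[0,0,0]],
    [20,[0,0,0],[0,0,0]],
    [15,[0,0,0],[0,0,0]],
    [10,[0,0,0],[0,0,0]],
    [10,[0,0,0],[0,0,0]],
    [10,[0,0,0],[0,0,0]],
    [10,[0,0,0],[0,0,0]]
  ],
  "squeeze": 10
}}

```text
time: 9.87
ee_pos: [0.5006, 0.2768, 0.1783]
eef_rot: [0.12, 0.993, 0.0, 0.0]
ft_force: [0.3, 0.8, 0.9]
width: 0.0256
```

```bash
python3 -c "
from h import *
plan([.500,.275,.199],np.pi-.24)
snap('scene','scene7.png')
i=cv2.imread('pics/scene7.png')[140:270,370:470];cv2.imwrite('pics/s7c.png',cv2.resize(i,None,fx=4,fy=4))"
```

```text
t 9.8667 pos [0.5006 0.2768 0.1783] F [0.32 0.8  0.87] w 0.025622360623861754
shift [ 0.0002 -0.0019 -0.0207] turn [0.0003 0.0001 0.0003]
```

View pics/s7c.png

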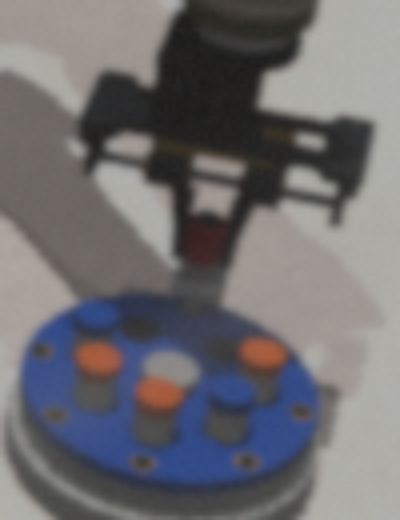

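Emit:
{"api": "arm_command", "payload": {
  "commands": [
    [0,[0,0,0],[0,0,0]],
    [0,[0,0,0],[0,0,0]],
    [0,[0,0,0],[0,0,0]],
    [0,[0,0,-0.003],[0,0,0]],
    [0,[0,0,-0.006],[0,0,0]],
    [0,[0,0,-0.009],[0,0,0]],
    [0,[0,0,-0.012],[0,0,0]],
    [0,[0,0,-0.015],[0,0,0]],
    [0,[0,0,-0.015],[0,0,0]],
    [0,[0,0,-0.015],[0,0,0]]
  ],
  "squeeze": 45
}}

```text
time: 10.75
ee_pos: [0.5006, 0.2768, 0.1929]
eef_rot: [0.12, 0.993, 0.0, 0.0]
ft_force: [5.0, 4.1, -10.0]
width: 0.0248
```

```bash
python3 -c "
from h import *
plan([.500,.275,.199],np.pi-.24)"
```

```text
t 10.75 pos [0.5006 0.2768 0.1929] F [  5.05   4.12 -10.  ] w 0.02477749450856551
shift [ 0.0001 -0.0018 -0.0061] turn [0.     0.     0.0004]
```

Emit:
{"api": "arm_command", "payload": {
  "commands": [
    [0,[0,0,-0.001],[0,0,0]],
    [0,[0,0,-0.002],[0,0,0]],
    [0,[0,0,-0.003],[0,0,0]],
    [0,[0,0,-0.004],[0,0,0]],
    [0,[0,0,-0.005],[0,0,0]],
    [0,[0,0,-0.0055],[0,0,0]],
    [0,[0,0,-0.006],[0,0,0]],
    [0,[0,0,-0.006],[0,0,0]],
    [0,[0,0,-0.006],[0,0,0]],
    [0,[0,0,-0.006],[0,0,0]]
  ]
}}

```text
time: 11.58
ee_pos: [0.5005, 0.2768, 0.1984]
eef_rot: [0.12, 0.993, -0.0, -0.0]
ft_force: [5.1, 4.8, -12.8]
width: 0.0252
```

```bash
python3 -c "
from h import *
plan([.500,.275,.199],np.pi-.24)"
```

```text
t 11.5833 pos [0.5005 0.2768 0.1984] F [  5.14   4.77 -12.77] w 0.025164069491895036
shift [ 0.0001 -0.0018 -0.0006] turn [-0.0002 -0.0001  0.0004]
```

Emit:
{"api": "arm_command", "payload": {
  "commands": [
    [0,[0,0,-0.0005],[0,0,0]],
    [0,[0,0,-0.001],[0,0,0]],
    [0,[0,0,-0.0015],[0,0,0]],
    [0,[0,0,-0.0015],[0,0,0]],
    [0,[0,0,-0.0015],[0,0,0]],
    [0,[0,0,-0.0015],[0,0,0]],
    [0,[0,0,-0.0015],[0,0,0]],
    [0,[0,0,-0.0015],[0,0,0]],
    [0,[0,0,-0.0015],[0,0,0]],
    [0,[0,0,-0.0015],[0,0,0]]
  ]
}}

```text
time: 12.42
ee_pos: [0.5005, 0.2767, 0.1986]
eef_rot: [0.12, 0.993, -0.0, -0.0]
ft_force: [11.1, 7.7, -25.1]
width: 0.0251
```

```bash
python3 -c "
from h import *
plan([.500,.275,.199],np.pi-.24)
snap('scene','scene8.png');snap('wrist','w8.png')
a=cv2.imread('pics/scene8.png')
i=np.hstack([a[150:260,180:280],a[150:260,370:470]]);cv2.imwrite('pics/s8c.png',cv2.resize(i,None,fx=4,fy=4))"
```

```text
t 12.4167 pos [0.5005 0.2767 0.1986] F [ 11.12   7.65 -25.13] w 0.025074851208613014
shift [ 0.0001 -0.0018 -0.0004] turn [-0.0009 -0.0002  0.0004]
```

View pics/s8c.png

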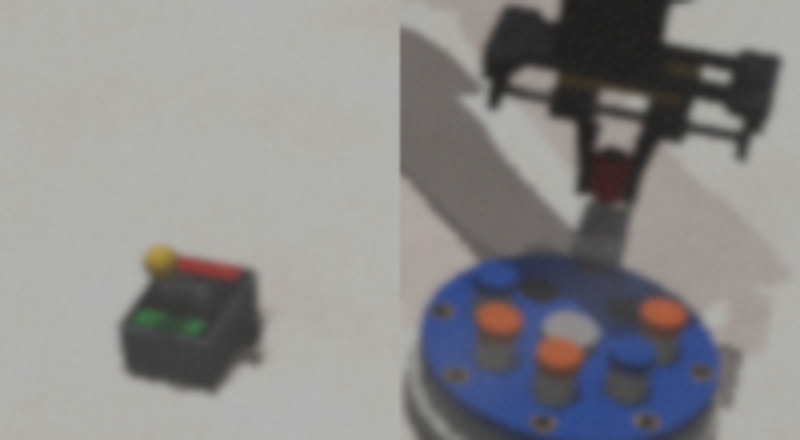

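Emit:
{"api": "arm_command", "payload": {
  "commands": [
    [0,[0,0,0.0007],[0,0,0]],
    [0,[0,0,0.0007],[0,0,0]],
    [0,[0,0,0.0007],[0,0,0]],
    [0,[0,0,0.0007],[0,0,0]],
    [0,[0,0,0.0007],[0,0,0]],
    [0,[0,0,0.0007],[0,0,0]],
    [0,[0,0,0.0007],[0,0,0]],
    [0,[0,0,0.0007],[0,0,0]],
    [0,[0,0,0.0007],[0,0,0]],
    [0,[0,0,0.0007],[0,0,0]]
  ],
  "squeeze": 50
}}

```text
time: 13.35
ee_pos: [0.5005, 0.2768, 0.1985]
eef_rot: [0.12, 0.993, -0.0, -0.0]
ft_force: [8.6, 6.5, -19.2]
width: 0.0252
```

```bash
python3 -c "
from h import *
plan([.500,.275,.199],np.pi-.24)
snap('top','top9.png');snap('wrist','w9.png');t=load('top9.png')
print(read_state()['ft_force'],read_state()['ee_pos'])"
```

```text
t 13.35 pos [0.5005 0.2768 0.1985] F [  8.56   6.54 -19.24] w 0.02518545861877572
shift [ 0.0001 -0.0019 -0.0005] turn [-0.0006 -0.0001  0.0004]
[  8.83394761   5.2003434  -19.0155254 ] [0.50049773 0.27674247 0.19849853]
```

View pics/top9.png

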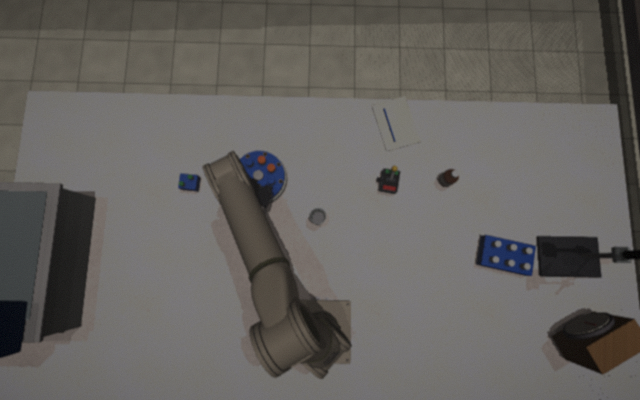

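View pics/w9.png

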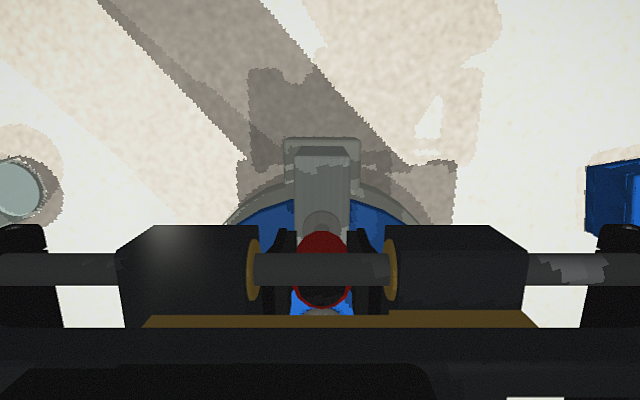

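The toggle is off: the ball at (394,169) in the top view is on the green side. The bystanders are where they started, and the knob is held in the fingers against its stop. I'm handing the job in.

```bash
python3 -c "
from bench import *
close_job()"
```

```text
the job is handed in; nothing more can be done
```

I flipped the isolator to off first. Then I gripped the red plunger knob and pulled it straight up to its stop. I handed the job in at about 13.5 s, still holding it.

- **Isolator:** the scene and top pictures taken after the push show the yellow ball leaning to the green side. It was still there in the last top picture.
- **Plunger:** the tool rose 20.2 mm after gripping. At the top, commanding 1.5 mm more moved it only about 0.2 mm while the downward force rose from 13 to 25 N, so it was against the stop. I eased that back to a steady 19 N or so, with a 50 N squeeze and a finger opening of 25 mm on the 26 mm knob. I saw no sign of slipping.
- **Bystanders:** the bottle, beaker and rack are at the same places in the last top picture as in the first.
- **Disagreements:**
  - The top and wrist cameras differed by about 5–8 mm on where the knob was, and I used a point between them.
  - A sideways force of about 10 N remains at the stop, probably from a small off-centre grip.
- **Not checked directly:** I did not see the pin clear of its hole. I infer it from the lift height and the force at the stop.

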